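Tin into the recycling bin with a sprung flap

ROBOT

A 6-joint arm with a two-finger parallel gripper is mounted at the origin on a cart in front of the work surface, level with it; the furniture and walls round the work are solid. World frame = base frame: x ahead of the robot, y to its left, z up, the work surface at z = 0. Lengths are in m, angles in rad, forces in N, time in s.
With the tool pointing down it reaches from about 0.225 to 0.875 m from the base axis. Payload 3.4 kg.
Tool frame: the origin (TCP) lies at the very end of the fingers, on their centre line; the grasp point (between the pads) lies 19 mm behind it; z points along the fingers, y is the direction in which the jaws open and shut (so a half turn about z gives the same grasp; the last joint's range is limited). The gripper opens to 85 mm and grips with 20 to 120 N. Pads are 22 mm wide; open, the fingers measure 114 mm over their backs; the gripper's body (76 mm by 85 mm) begins 54 mm behind the grasp point. The pads swing forward as they close: fully open they stand 13 mm farther back than shut.
Start: joints at [-1.292, 0.276, 1.505, -0, 1.361, -0.121], TCP at [0.224, -0.53, 0.231] pointing down, gripper open.
Joint ranges: [-2.89, 2.89], [-0.75, 2.08], [0.22, 2.7], [-1.18, 4.32], [0.11, 2.71], [-2.7, 2.7]. Speed limits (rad/s): [2.57, 2.57, 3.14, 3.14, 3.14, 3.14].

INTERFACE

Orientations are given as a unit quaternion [w, x, y, z].
In Python, from rig import telemetry, optics, order gives the robot as it stands.
- The arm moves only by the shell command python3 -m creep 'ROWS' [FORCE]. ROWS is a JSON object of lists of equal length, an entry for each row: "slide": the shift along the world's x, y, z normalised to -1 to 1, where 1 is 0.15 m, a list of three; "twist": the turn, a rotation vector about the world's x, y, z normalised to -1 to 1, where 1 is 360 degrees, a list of three; "fingers": the gripper's target within -1 to 1 (fully open at 1, half-way at 0, shut at -1). A call has 1 to 20 rows; each row is the pose to reach, as a shift and turn from the pose commanded when the call began, turning the shorter way round; what a row does not reach only later rows make up. A row lasts 1/10 s, in which the tool goes at most 50 mm and 8.59 degrees, less where a joint would pass 70% of its speed; a pose out of reach is approached as far as the arm can. A call with a number of a shift or a turn outside -1 to 1 is refused whole. A call with a gripper value outside its range is refused whole. The fingers move at their own pace and stop on an object; FORCE is the grip in N (left out, the last holds). Time passes only in rows, so rows that repeat a pose let the fingers close. It gives the time, the measured TCP pose, the force and the opening at its end, in the units of the state.
- telemetry.get_state(): the state, without advancing time (a new reading comes with each control period).
- optics.get_image(name): name is "side" or "top" or "wrist"; returns a dict with "img" (400x640x3 uint8, blue, green, red), "depth" (400x640 float32, m along the optical axis (not along the pixel's ray), 0 where there is no reading), "fovy" (degrees; the focal length in pixels is half the picture's height over the tangent of half this angle, whatever the lens; pixels are square), "cx", "cy" (the principal point, pixels), "world_from_camera" (4x4, takes a point from camera to world coordinates). Camera axes: x right, y down, z forward; pixel columns grow to the right and rows downward; lengths in m; the calibration is good to about 2 mm. A picture is of the moment at which its call begins.
- order.sign_off(): hands the job in, once; it reports no verdict.
The state is a dict: "clock": time; "qpos": joint angles; "qd": joint speeds; "effort": joint torques, N m; "position": TCP position; "ee_rot": TCP orientation; "contact_force": force on the tool from outside, world axes, zero at the start; "moment": the same for the moment, N m; "width": finger opening in m.
Only numpy, scipy, OpenCV 4.12 (cv2) and the standard library are available. Lean on these libraries where they do the work, as an engineer would, in place of code of your own. Each camera call takes 0.05 s, during which the arm holds its last target.

TASK

Put the food tin into the counter-top recycling bin: push the bin's sprung flap down with the tin and keep hold of the tin, holding the flap open, until at least three quarters of the tin is below the rim, then let go so that the tin drops to the bottom and the flap springs shut behind it. Leave the glass jar with the pale lid standing where it is.

Things in the scene. Friction and masses are not known exactly. Their poses are not given: they have to be found in the camera images.
- tin: The food tin: a short upright round can with flat metal ends and a paper label, 57 mm across, 72 mm tall, about 0.2 kg, loose. Origin at the centre of its underside, z up along its axis. It stands in a row with a taller, wider glass jar and a slimmer, taller spice jar (45 mm across, 106 mm tall), in any order, neighbours at least 120 mm apart centre to centre.
- bin_mouth (a point): Centre of the mouth of the recycling bin, level with the rim: 195 mm above the worktop. x points away from the robot (yaw to 17 degrees), z up. The bin: grey box, 180 (x) by 210 (y) by 195 mm high, fixed, its flat lid frame is the rim. The mouth in its middle is 120 (x) by 150 mm (y), closed by the flap; fingers spread along y have most room. The bin is wider inside than the mouth.
- bin_flap (a joint): Steel flap in the mouth, upper side 2 mm below the rim, 116 mm from hinge to free edge. Hinged along the mouth's far (bin +x) edge, parallel to the bin's y; free edge towards the robot. In rad: 0 shut (level), swings down into the bin to 1.5. A spring shuts it: about 1 N at its middle opens it, more nearer the hinge; a tin three quarters in holds it past 0.9; the tin's weight is enough to slip past it.
- glass_jar: Bystander: a glass jar with a pale screw lid, 65 mm across, 103 mm tall, loose, upright. Origin at the centre of its underside. To be left standing.
Things that resemble listed ones, but are neither listed nor needed, are in the scene too. Leave any green or turquoise look-alike of the tin alone.

How it is judged:
By the outcome, as a careful person would: the job done as asked, in the order asked, and still so for the second after the job is handed in, with the robot touching nothing.
It also fails if it takes over 45 s, if anything falls off the work surface, if the arm or the gripper's body presses on something with over 40 N, if the wrist force passes 120 N, or if a joint passes its speed limit or range.

## Working session

There is one attempt and no reset: what is moved stays moved. The work goes in short steps, Python scripts to look and compute and a shell command to move; the robot and the scene stay as the last step left them, time stands still between calls to the robot, and variables do not carry over. Pictures are saved under pics/ and viewed, and the job is handed in when it is done.

```bash
mkdir -p pics; ls; cat > h.py <<'E'
import numpy as np, cv2, pickle
from rig import telemetry, optics, order
def grab(n,f):
    d=optics.get_image(n); cv2.imwrite('pics/'+f+'.png',d['img']); pickle.dump(d,open(f+'.pkl','wb')); return d
def pts(d):
    D=d['depth'];h,w=D.shape;f=h/2/np.tan(np.radians(d['fovy'])/2)
    u,v=np.meshgrid(np.arange(w),np.arange(h))
    P=np.stack([(u-d['cx'])*D/f,(v-d['cy'])*D/f,D],-1)
    T=np.array(d['world_from_camera']);return P@T[:3,:3].T+T[:3,3]
E
python3 - <<'E'
from h import *
for n in ['top','side','wrist']: d=grab(n,n+'0'); print(n,d['fovy'],d['cx'],d['cy'],np.round(d['world_from_camera'],3).tolist())
print(telemetry.get_state())
E
```

```text
pics
top 43.79700606419382 315.23760290607527 204.1954634964872 [[0.114, -0.835, 0.539, -0.315], [-0.993, -0.099, 0.056, -0.108], [0.007, -0.541, -0.841, 1.468], [0.0, 0.0, 0.0, 1.0]]
side 42.38211683495717 308.5152698726433 202.96454525077152 [[0.953, -0.183, 0.242, 0.159], [-0.303, -0.552, 0.777, -1.166], [-0.008, -0.813, -0.582, 0.993], [0.0, 0.0, 0.0, 1.0]]
wrist 68.1629408057827 320.1295581360805 196.07126817729159 [[0.389, -0.872, -0.298, 0.301], [-0.921, -0.369, -0.124, -0.498], [-0.002, 0.323, -0.946, 0.372], [0.0, 0.0, 0.0, 1.0]]
{'clock': 0.15, 'qpos': array([-1.29201603e+00,  2.76464534e-01,  1.50583601e+00, -9.28201674e-06,
        1.36072284e+00, -1.20987108e-01]), 'qd': array([ 5.13561150e-05, -1.63422219e-03, -5.10527770e-03,  5.11063541e-04,
       -1.07425812e-03,  8.11546697e-06]), 'effort': array([-4.28452392e-05, -4.17147160e+01, -2.46032846e+01, -3.29761669e-04,
        7.76056142e-03,  1.50923945e-06]), 'position': array([ 0.22368069, -0.52927672,  0.23063251]), 'ee_rot': array([-7.12780936e-04,  9.80089232e-01,  1.98556253e-01, -6.09054111e-05]), 'contact_force': array([ 0.19846624, -0.22947928,  0.59545997]), 'moment': array([-0.02036662,  0.01605144,  0.01669689]), 'width': 0.08504108754825104}
```

View pics/top0.png

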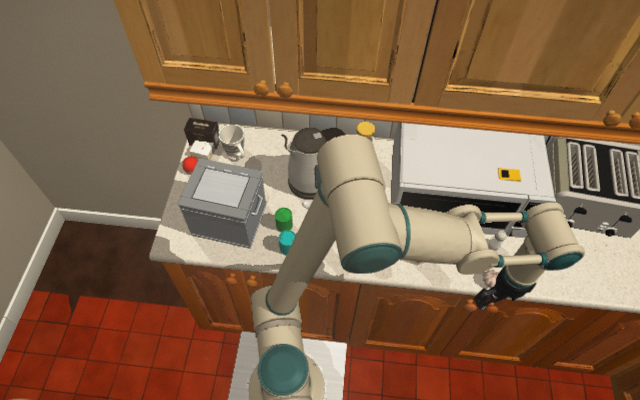

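View pics/side0.png

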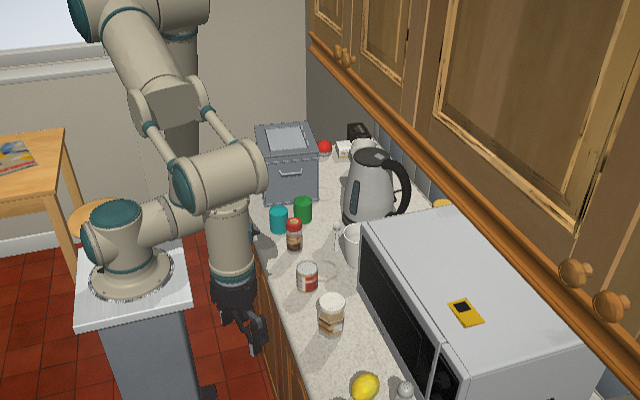

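The side picture shows these things that could be taken for the tin:
- A short can with a red and white label at (307,277).
- A turquoise can at (279,219) and a green can at (303,209), both look-alikes.
- A spice jar with a red lid at (294,235).
- The glass jar with the pale lid at (331,314).

The bin is at (290,160). In the top picture its flap is at (222,185). I choose the can at (307,277) and will check it in a crop.

```bash
python3 - <<'E'
from h import *
d=pickle.load(open('side0.pkl','rb'));P=pts(d)
im=d['img'][180:350,230:400];cv2.imwrite('pics/crop0.png',cv2.resize(im,None,fx=3.5,fy=3.5,interpolation=cv2.INTER_CUBIC))
def at(u,v): print((u,v),P[v,u].round(3))
for u,v in [(307,265),(307,280),(331,300),(331,318),(294,223),(294,240),(279,210),(303,200),(288,138),(272,130),(310,126),(263,146),(318,142)]: at(u,v)
def clus(n,u0,u1,v0,v1,zt,zl=-.015):
    Q=P[v0:v1,u0:u1].reshape(-1,3); m=(Q[:,2]>zt+zl)&(Q[:,2]<zt+.01); Q=Q[m]; print(n,m.sum(),Q.mean(0).round(4),Q.min(0).round(3),Q.max(0).round(3), [round(x,4) for x in cv2.minEnclosingCircle(Q[:,:2].astype(np.float32))[0]])
clus('tin',292,322,255,295,.072,-.006)
clus('jar',312,350,288,340,.103,-.006)
clus('spice',283,305,215,255,.106,-.006)
t=pickle.load(open('top0.pkl','rb'));P=pts(t)
m=np.zeros(P.shape[:2],bool);m[150:250,170:280]=1;m&=(P[...,2]>.188)&(P[...,2]<.203)
Q=P[m];r=cv2.minAreaRect(Q[:,:2].astype(np.float32)*1000);print('bin',m.sum(),r,cv2.boxPoints(r).round(0).tolist(),np.median(Q[:,2]))
for u,v in [(222,185),(225,168),(240,205),(195,198)]: at(u,v)
E
```

```text
(307, 265) [ 0.454 -0.198  0.068]
(307, 280) [ 0.443 -0.234  0.05 ]
(331, 300) [ 0.46  -0.367  0.102]
(331, 318) [ 0.45  -0.397  0.076]
(294, 223) [ 0.459 -0.062  0.106]
(294, 240) [ 0.455 -0.071  0.053]
(279, 210) [0.446 0.058 0.071]
(303, 200) [0.531 0.087 0.069]
(288, 138) [0.538 0.267 0.193]
(272, 130) [0.502 0.335 0.194]
(310, 126) [ 0.96   1.363 -0.364]
(263, 146) [0.448 0.238 0.195]
(318, 142) [0.703 0.456 0.051]
tin 268 [ 0.4499 -0.2075  0.0693] [ 0.422 -0.238  0.066] [ 0.479 -0.175  0.075] [0.4467, -0.2064]
jar 443 [ 0.4604 -0.371   0.1021] [ 0.43  -0.4    0.097] [ 0.492 -0.337  0.108] [0.462, -0.369]
spice 133 [ 0.4596 -0.0548  0.1057] [ 0.439 -0.075  0.1  ] [ 0.481 -0.028  0.11 ] [0.4604, -0.0513]
bin 3270 ((528.4879150390625, 276.3448486328125), (217.94638061523438, 189.12600708007812), 82.96998596191406) [[421.0, 180.0], [609.0, 157.0], [636.0, 373.0], [448.0, 396.0]] 0.1939359112934853
(222, 185) [0.537 0.274 0.194]
(225, 168) [0.6   0.277 0.198]
(240, 205) [0.472 0.204 0.192]
(195, 198) [0.481 0.346 0.193]
```

View pics/crop0.png

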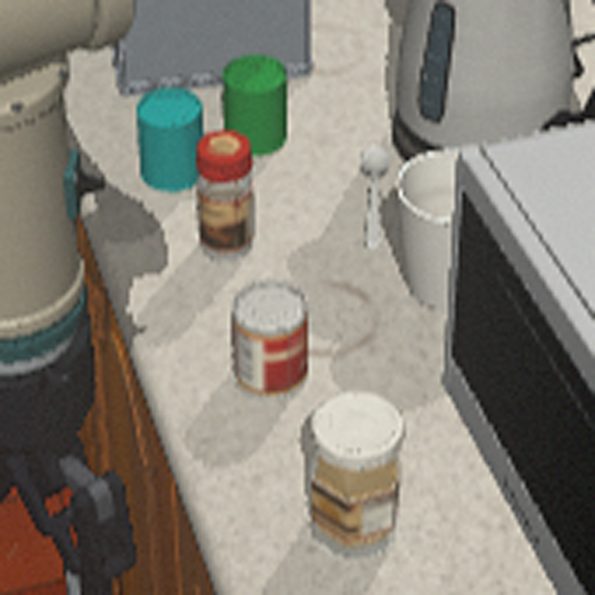

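View pics/wrist0.png

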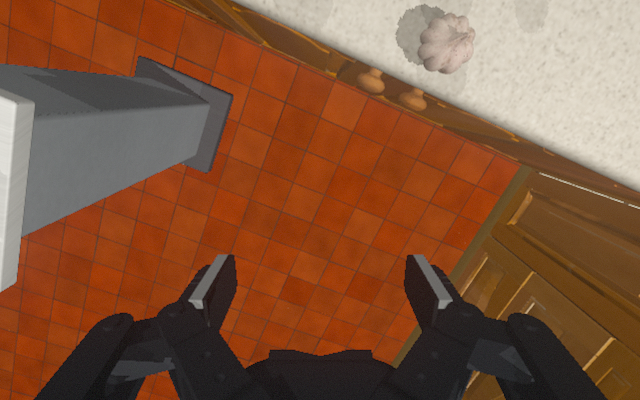

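The crop confirms it: the white and red labelled can with metal ends at (307,277) is the tin. The jar with the pale lid is nearer the camera and the red-lidded spice jar is farther away. Next I refine the bin's pose and check the obstacles nearby.

```bash
python3 - <<'E'
from h import *
t=pickle.load(open('top0.pkl','rb'));P=pts(t)
im=t['img'];cv2.imwrite('pics/bin0.png',cv2.resize(im[110:260,160:350],None,fx=4,fy=4,interpolation=cv2.INTER_CUBIC))
g=im.min(-1).astype(int);m=np.zeros(g.shape,bool);m[160:212,185:255]=1
m&=(P[...,2]>.185)&(P[...,2]<.2)
print(np.percentile(g[m],[5,25,50,75,95]))
k=cv2.morphologyEx((m&(g>165)).astype(np.uint8),cv2.MORPH_OPEN,np.ones((3,3)))
Q=P[k>0];print(len(Q),cv2.minAreaRect(Q[:,:2].astype(np.float32)*1000))
s=pickle.load(open('side0.pkl','rb'));S=pts(s)
# obstacle height map
for nm,X in (('top',P),('side',S)):
    A=X.reshape(-1,3);A=A[(A[:,0]>.3)&(A[:,0]<1.0)&(A[:,1]>-.5)&(A[:,1]<.5)&(A[:,2]<.9)]
    for y in np.arange(-.5,.5,.1):
        print(nm,round(y,1),[ (lambda B: round(float(np.percentile(B,97)),2) if len(B)>3 else None)(A[(abs(A[:,1]-y-.05)<.05)&(abs(A[:,0]-x-.05)<.05)][:,2]) for x in np.arange(.3,.95,.1)])
E
```

```text
[117. 133. 136. 185. 189.]
1309 ((529.4549560546875, 276.4797668457031), (146.45809936523438, 117.1090316772461), 82.88955688476562)
top -0.5 [0.0, 0.01, 0.25, 0.8, 0.25, 0.25, None]
top -0.4 [0.0, 0.01, 0.25, 0.79, 0.25, 0.25, None]
top -0.3 [0.0, 0.0, 0.25, 0.78, 0.72, 0.24, 0.1]
top -0.2 [0.0, 0.0, None, 0.78, None, 0.15, 0.1]
top -0.1 [0.0, 0.01, None, 0.77, 0.24, None, 0.1]
top -0.0 [0.0, 0.07, 0.07, 0.76, 0.25, None, 0.1]
top 0.1 [0.0, 0.2, 0.2, 0.75, 0.48, 0.48, 0.5]
top 0.2 [0.0, 0.2, 0.2, 0.74, 0.09, 0.09, 0.1]
top 0.3 [0.0, 0.2, 0.2, 0.74, 0.09, 0.09, 0.1]
top 0.4 [0.0, 0.01, 0.01, 0.73, 0.05, 0.1, 0.1]
side -0.5 [0.0, 0.0, 0.24, 0.77, 0.24, 0.24, None]
side -0.4 [0.0, 0.1, 0.24, 0.75, 0.24, 0.24, None]
side -0.3 [0.0, 0.07, 0.24, 0.73, 0.25, 0.24, None]
side -0.2 [0.0, 0.07, 0.1, 0.7, 0.18, 0.15, None]
side -0.1 [0.0, 0.11, 0.01, 0.67, 0.24, None, 0.08]
side -0.0 [0.0, 0.07, 0.07, 0.65, 0.24, 0.01, 0.08]
side 0.1 [0.0, 0.2, 0.2, 0.63, 0.0, 0.01, 0.08]
side 0.2 [0.0, 0.2, 0.2, 0.61, 0.0, None, 0.08]
side 0.3 [-0.91, 0.2, 0.2, 0.59, 0.04, 0.09, 0.08]
side 0.4 [-0.91, None, None, 0.57, 0.05, 0.09, 0.08]
```

View pics/bin0.png

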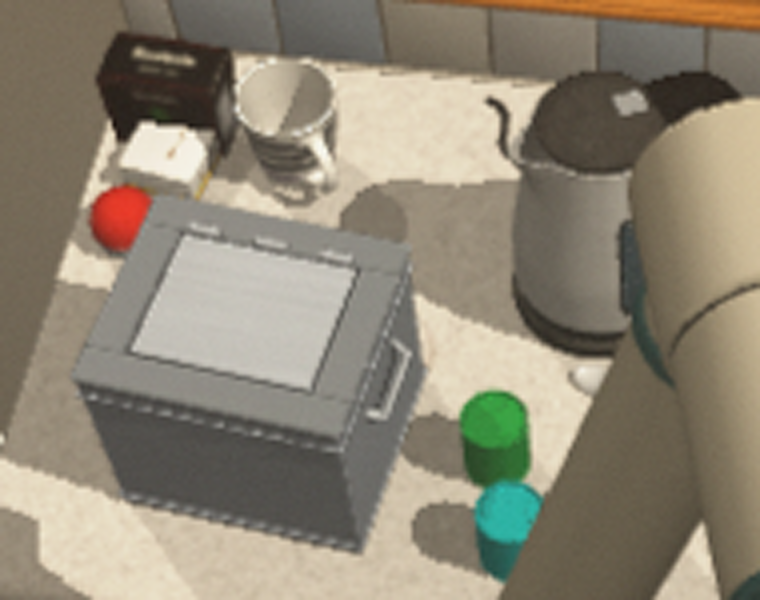

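```bash
python3 - <<'E'
from h import *
s=pickle.load(open('side0.pkl','rb'));S=pts(s).reshape(-1,3)
A=S[(S[:,2]>.03)&(S[:,2]<.27)&(S[:,0]>.49)&(S[:,0]<.8)]
for y in np.arange(-.5,.1,.04):
    B=A[abs(A[:,1]-y)<.02]
    if len(B)>5: print(round(y,2),len(B),np.percentile(B[:,0],[1,5,20]).round(3),B[:,2].max().round(3))
E
python3 -m creep '{"slide":[[0.2,0.25,0.2],[0.4,0.5,0.2],[0.6,0.75,0.2],[0.7,1,0.2],[0.7,1,0.2],[0.7,1,0.2],[0.7,1,0.2],[0.7,1,0.2],[0.7,1,0.2]],"twist":[[0,0,0.208],[0,0,0.208],[0,0,0.208],[0,0,0.208],[0,0,0.208],[0,0,0.208],[0,0,0.208],[0,0,0.208],[0,0,0.208]],"fingers":[1,1,1,1,1,1,1,1,1]}'
```

```text
-0.5 2160 [0.562 0.563 0.564] 0.246
-0.46 1972 [0.562 0.563 0.565] 0.247
-0.42 1810 [0.562 0.563 0.564] 0.247
-0.38 1698 [0.562 0.563 0.564] 0.247
-0.34 1524 [0.562 0.564 0.565] 0.246
-0.3 1466 [0.564 0.564 0.565] 0.247
-0.26 194 [0.563 0.564 0.565] 0.244
-0.18 246 [0.574 0.576 0.581] 0.108
-0.14 82 [0.573 0.574 0.577] 0.109
-0.1 592 [0.599 0.605 0.622] 0.227
-0.06 1180 [0.674 0.681 0.697] 0.246
-0.02 1502 [0.648 0.652 0.663] 0.245
0.02 592 [0.642 0.644 0.648] 0.246
0.06 349 [0.5   0.503 0.514] 0.244
clock: 1.05
position: [0.3287, -0.3793, 0.261]
ee_rot: [-0.0, 0.655, 0.755, 0.0]
contact_force: [-0.3, -0.1, 0.4]
width: 0.0854
```

```bash
python3 -m creep '{"slide":[[0.2,0.25,0],[0.4,0.5,0],[0.6,0.75,0],[0.81,1,0],[0.81,1,0],[0.81,1,0],[0.81,1,0],[0.81,1,0],[0.81,1,0],[0.81,1,0]],"twist":[[0,0,0.209],[0,0,0.209],[0,0,0.209],[0,0,0.209],[0,0,0.209],[0,0,0.209],[0,0,0.209],[0,0,0.209],[0,0,0.209],[0,0,0.209]],"fingers":[1,1,1,1,1,1,1,1,1,1]}'
python3 - <<'E'
from h import *
d=grab('wrist','w1');P=pts(d)
print(telemetry.get_state()['qpos'].round(2))
m=(P[...,2]>.066)&(P[...,2]<.078)&(P[...,0]>.40)&(P[...,0]<.5)&(abs(P[...,1]+.207)<.06)
Q=P[m];print(len(Q),Q.mean(0),Q.min(0),Q.max(0),cv2.minEnclosingCircle(Q[:,:2].astype(np.float32)))
E
```

```text
clock: 2.05
position: [0.4502, -0.2295, 0.2611]
ee_rot: [-0.0, 0.061, 0.998, 0.0]
contact_force: [0.2, -0.6, -0.4]
width: 0.0853
[-0.61  0.15  1.59  0.    1.39 -2.06]
1830 [ 0.45057547 -0.20686852  0.06817039] [ 0.42229058 -0.2351225   0.06600355] [ 0.47914148 -0.17923791  0.07212834] ((0.45067888498306274, -0.20667654275894165), 0.028614453971385956)
```

View pics/w1.png

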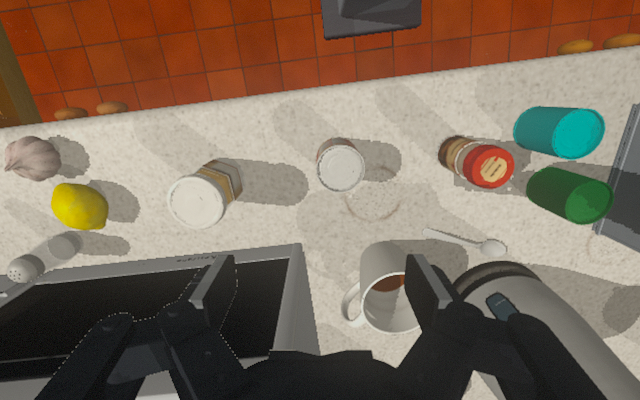

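The wrist view shows the tin at (340,165), the pale-lidded jar at (197,200) and the spice jar at (488,165). The tin's centre comes out at (0.4507, -0.2067), which agrees with the side view. I descend now.

```bash
python3 -m creep '{"slide":[[0,0.152,0],[0,0.152,-0.2],[0,0.152,-0.45],[0,0.152,-0.7],[0,0.152,-0.9],[0,0.152,-1],[0,0.152,-1]],"twist":[[0,0,0],[0,0,0],[0,0,0],[0,0,0],[0,0,0],[0,0,0],[0,0,0]],"fingers":[1,1,1,1,1,1,1]}' && python3 -m creep '{"slide":[[0,0,-0.15],[0,0,-0.3],[0,0,-0.42],[0,0,-0.52],[0,0,-0.52],[0,0,-0.52],[0,0,-0.52],[0,0,-0.52],[0,0,-0.52],[0,0,-0.52],[0,0,-0.52]],"twist":[[0,0,0],[0,0,0],[0,0,0],[0,0,0],[0,0,0],[0,0,0],[0,0,0],[0,0,0],[0,0,0],[0,0,0],[0,0,0]],"fingers":[1,1,1,1,1,-1,-1,-1,-1,-1,-1]}' 40
```

```text
clock: 2.8
position: [0.4485, -0.2058, 0.109]
ee_rot: [-0.003, 0.062, 0.998, 0.001]
contact_force: [-0.5, 0.7, -0.1]
width: 0.0855
clock: 3.9
position: [0.4515, -0.2075, 0.0349]
ee_rot: [0.002, 0.061, 0.998, -0.001]
contact_force: [-0.0, -0.2, 7.2]
width: 0.0569
```

```bash
python3 -m creep '{"slide":[[0,0,0],[0,0,0.1],[0,0,0.25],[0,0,0.45],[0,0,0.7],[0,0,0.9],[0,0,1],[0,0,1]],"twist":[[0,0,0],[0,0,0],[0,0,0],[0,0,0],[0,0,0],[0,0,0],[0,0,0],[0,0,0]],"fingers":[-1,-1,-1,-1,-1,-1,-1,-1]}' 40 && python3 -m creep '{"slide":[[0,0,0.25],[0,0,0.5],[0,0,0.7],[0,0,0.8],[0,0,0.8]],"twist":[[0,0,0],[0,0,0],[0,0,0],[0,0,0],[0,0,0]],"fingers":[-1,-1,-1,-1,-1]}'
python3 - <<'E'
from h import *
d=grab('side','s2');grab('wrist','w2')
cv2.imwrite('pics/s2.png',cv2.resize(d['img'][60:360,180:420],None,fx=2,fy=2))
P=pts(d)
Q=P[150:300,230:380].reshape(-1,3);Q=Q[(abs(Q[:,0]-.45)<.035)&(abs(Q[:,1]+.207)<.035)&(Q[:,2]>.1)]
print(len(Q),Q[:,2].min(),np.percentile(Q[:,2],2))
E
```

```text
clock: 4.7
position: [0.4515, -0.2077, 0.1859]
ee_rot: [0.003, 0.061, 0.998, -0.001]
contact_force: [0.3, -0.5, -1.0]
width: 0.0562
clock: 5.2
position: [0.4509, -0.2073, 0.3043]
ee_rot: [0.001, 0.061, 0.998, -0.001]
contact_force: [0.7, 0.9, -2.0]
width: 0.0564
820 0.2675296018742226 0.271590597820429
```

View pics/s2.png

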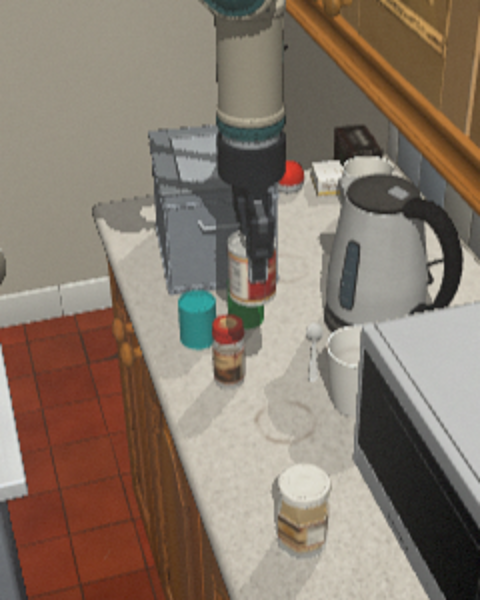

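View pics/w2.png

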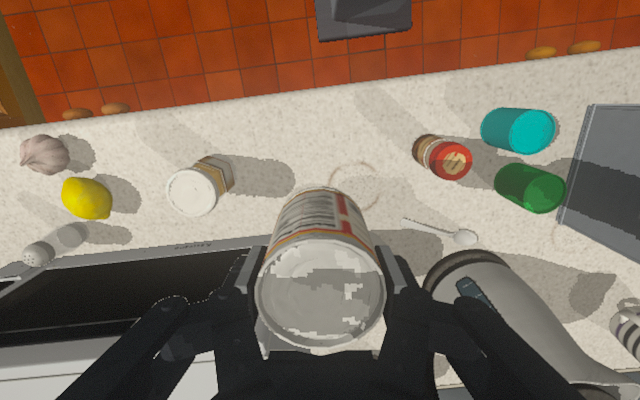

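The tin is in hand and upright. The wrist view shows its top at (320,295) and the side view shows it clear of the worktop. The jar and spice jar are still standing. I carry it to above the mouth.

```bash
python3 -m creep '{"slide":[[0.03,0.2,0],[0.08,0.45,0],[0.1,0.7,0],[0.15,1,0]],"twist":[[0,0,0],[0,0,0],[0,0,0],[0,0,0]],"fingers":[-1,-1,-1,-1]}' && python3 -m creep '{"slide":[[0.05,0.28,0],[0.1,0.56,0],[0.13,0.8,0],[0.17,1,0]],"twist":[[0,0,0],[0,0,0],[0,0,0],[0,0,0]],"fingers":[-1,-1,-1,-1]}' && python3 -m creep '{"slide":[[0.05,0.28,0],[0.1,0.56,0],[0.13,0.8,0],[0.17,1,0],[0.17,1.0,0]],"twist":[[0,0,0],[0,0,0],[0,0,0],[0,0,0],[0,0,0]],"fingers":[-1,-1,-1,-1,-1]}'
python3 - <<'E'
from h import *
d=grab('wrist','w3');grab('top','t3')
s=telemetry.get_state();print(s['position'],s['contact_force'],s['qpos'].round(2))
P=pts(d);m=(P[...,2]>.183)&(P[...,2]<.203)
Q=P[m];print(len(Q),cv2.minAreaRect(Q[:,:2].astype(np.float32)*1000),Q.min(0),Q.max(0))
t=pickle.load(open('t3.pkl','rb'));cv2.imwrite('pics/t3.png',t['img'][100:300,120:440].repeat(2,0).repeat(2,1))
E
```

```text
clock: 5.7
position: [0.4715, -0.0559, 0.3008]
ee_rot: [-0.002, 0.062, 0.998, 0.0]
contact_force: [1.3, -0.3, -2.7]
width: 0.0564
clock: 6.1
position: [0.4969, 0.0952, 0.3007]
ee_rot: [-0.002, 0.06, 0.998, -0.0]
contact_force: [1.2, -0.6, -2.8]
width: 0.0562
clock: 6.6
position: [0.5232, 0.2467, 0.2999]
ee_rot: [-0.002, 0.059, 0.998, 0.0]
contact_force: [0.0, -1.7, -2.1]
width: 0.0563
[0.52281882 0.24310499 0.30068743] [-0.24265481 -1.24549158 -2.57811905] [ 0.32  0.25  1.37 -0.    1.53 -1.14]
36566 ((594.9435424804688, 222.20352172851562), (277.451904296875, 436.0350646972656), 50.75783157348633) [ 0.42460259 -0.02164623  0.18306919] [0.75380361 0.39310219 0.20293913]
```

View pics/w3.png

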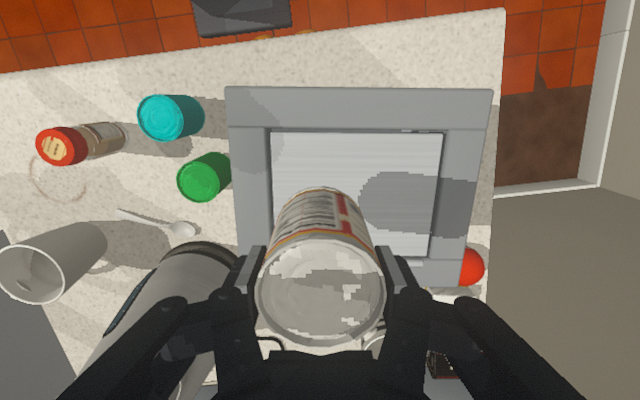

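View pics/t3.png

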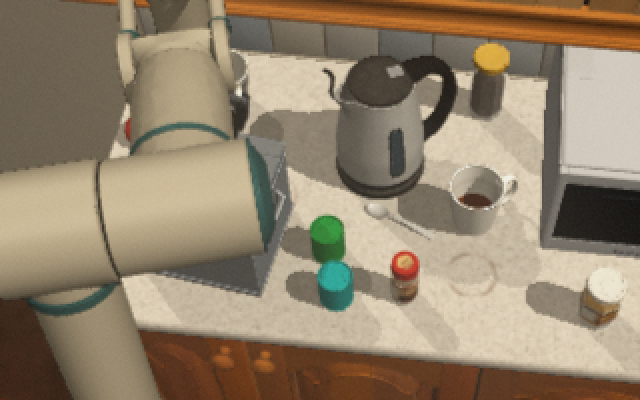

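```bash
python3 - <<'E'
from h import *
d=pickle.load(open('w3.pkl','rb'));P=pts(d)
for u,v in [(228,92),(489,93),(272,135),(438,135),(270,128),(442,130),(355,135),(355,130),(355,92),(484,230),(240,230),(430,250),(445,200),(268,200)]: print(u,v,P[v,u].round(4))
E
```

```text
228 92 [0.4292 0.1836 0.193 ]
489 93 [0.4543 0.389  0.1935]
272 135 [0.4666 0.2124 0.1921]
438 135 [0.4828 0.3496 0.1922]
270 128 [0.4608 0.2117 0.1923]
442 130 [0.4793 0.3534 0.1908]
355 135 [0.4747 0.281  0.1923]
355 130 [0.4927 0.3008 0.0029]
355 92 [0.4411 0.2833 0.1952]
484 230 [0.4416 0.2556 0.4416]
240 230 [0.5481 0.1688 0.1935]
430 250 [0.5914 0.3436 0.1903]
445 200 [0.5408 0.3557 0.1935]
268 200 [0.5224 0.1994 0.1934]
```

Wrist and top views agree on the mouth centre, about (0.530, 0.276) with yaw −7°. I shift over it, aiming slightly toward the free edge, and then push down in stages.

```bash
python3 -m creep '{"slide":[[0,0.1,0],[0.01,0.2,0],[0.01,0.22,0],[0.01,0.22,-0.1],[0.01,0.22,-0.2],[0.01,0.22,-0.3],[0.01,0.22,-0.4],[0.01,0.22,-0.45],[0.01,0.22,-0.5],[0.01,0.22,-0.55],[0.01,0.22,-0.6],[0.01,0.22,-0.65],[0.01,0.22,-0.7],[0.01,0.22,-0.7]],"twist":[[0,0,0],[0,0,0],[0,0,0],[0,0,0],[0,0,0],[0,0,0],[0,0,0],[0,0,0],[0,0,0],[0,0,0],[0,0,0],[0,0,0],[0,0,0],[0,0,0]],"fingers":[-1,-1,-1,-1,-1,-1,-1,-1,-1,-1,-1,-1,-1,-1]}' 60
python3 - <<'E'
from h import *
grab('wrist','w4');s=telemetry.get_state();print(s['position'],s['contact_force'],s['width'])
E
```

```text
clock: 8.1
position: [0.5242, 0.276, 0.1969]
ee_rot: [-0.001, 0.061, 0.998, -0.0]
contact_force: [-1.1, 0.2, -1.9]
width: 0.0562
[0.52423432 0.27598486 0.19734781] [-2.42023563 -0.3484386  -1.80066787] 0.05577913858393954
```

View pics/w4.png

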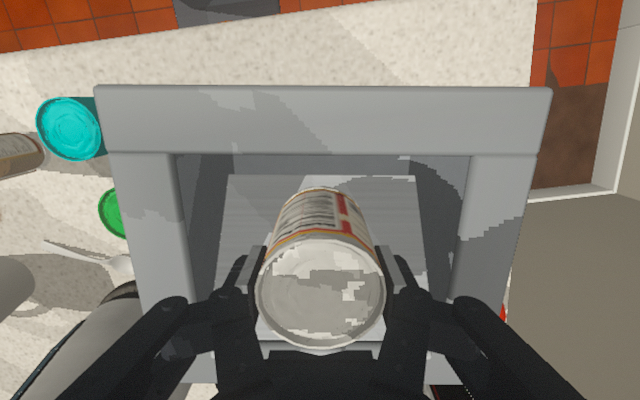

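The wrist view shows the flap pushed down inside the mouth, with its free edge near (320,175). The tin is centred in the opening and still gripped. I continue down.

```bash
python3 -m creep '{"slide":[[0,0,-0.06],[0,0,-0.12],[0,0,-0.18],[0,0,-0.24],[0,0,-0.3],[0,0,-0.3],[0,0,-0.3]],"twist":[[0,0,0],[0,0,0],[0,0,0],[0,0,0],[0,0,0],[0,0,0],[0,0,0]],"fingers":[-1,-1,-1,-1,-1,-1,-1]}' 60
python3 - <<'E'
from h import *
d=grab('wrist','w5');s=telemetry.get_state();print(s['position'],s['contact_force'],s['width'])
P=pts(d);print([P[v,u].round(3).tolist() for u,v in [(320,250),(320,270),(320,290),(320,320),(250,215),(400,215),(320,180)]])
E
```

```text
clock: 8.85
position: [0.5248, 0.276, 0.1526]
ee_rot: [-0.001, 0.061, 0.998, -0.0]
contact_force: [-1.2, 0.7, -2.3]
width: 0.0558
[0.52511191 0.27605159 0.15310746] [-0.51143524  0.63564302 -2.53131746] 0.05556956388307056
[[0.502, 0.278, 0.186], [0.513, 0.277, 0.184], [0.522, 0.276, 0.185], [0.538, 0.274, 0.185], [0.553, 0.197, 0.003], [0.572, 0.355, 0.003], [0.523, 0.275, 0.004]]
```

View pics/w5.png

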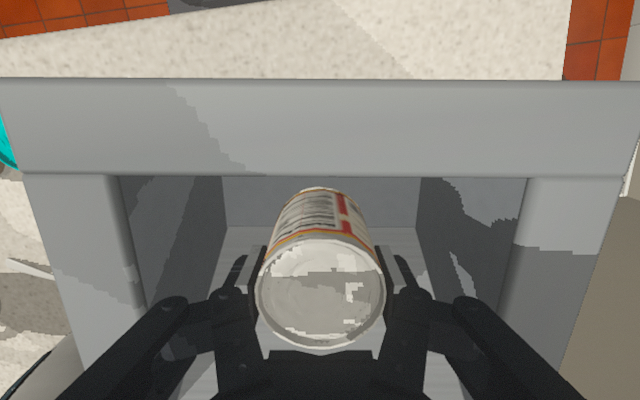

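The tin's top is at z = 0.186, below the rim at 0.195, and the flap is wide open. I let go, wait, and then withdraw straight up.

```bash
python3 -m creep '{"slide":[[0,0,0],[0,0,0],[0,0,0],[0,0,0],[0,0,0],[0,0,0],[0,0,0],[0,0,0]],"twist":[[0,0,0],[0,0,0],[0,0,0],[0,0,0],[0,0,0],[0,0,0],[0,0,0],[0,0,0]],"fingers":[0.75,0.75,0.75,0.75,0.75,0.75,0.75,0.75]}'
python3 - <<'E'
from h import *
d=grab('wrist','w6');s=telemetry.get_state();print(s['position'],s['contact_force'],s['width'])
E
```

```text
clock: 9.7
position: [0.5254, 0.2761, 0.1534]
ee_rot: [0.0, 0.061, 0.998, 0.0]
contact_force: [-0.6, 0.1, 1.2]
width: 0.0748
[0.52532345 0.27611451 0.15333971] [ 0.12451809 -0.04227937  1.18736828] 0.07429487444535628
```

View pics/w6.png

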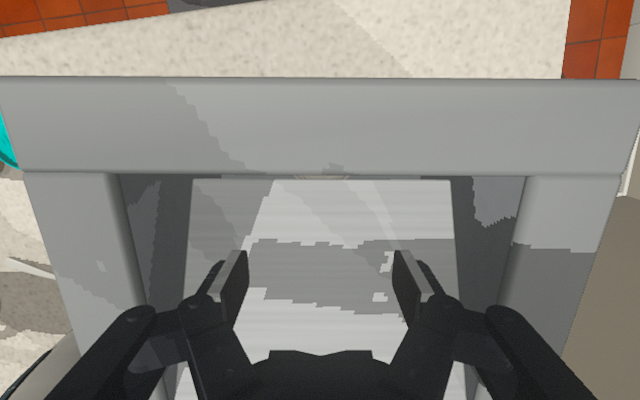

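The tin has dropped out of sight below the flap. The flap has swung back and rests on the fingertips at (235,260) and (405,260), so I withdraw.

```bash
python3 -m creep '{"slide":[[0,0,0.06],[0,0,0.14],[0,0,0.25],[0,0,0.4],[0,0,0.6],[0,0,0.8],[0,0,1],[0,0,1]],"twist":[[0,0,0],[0,0,0],[0,0,0],[0,0,0],[0,0,0],[0,0,0],[0,0,0],[0,0,0]],"fingers":[0.75,0.75,0.75,0.75,0.75,0.75,0.75,0.75]}' && python3 -m creep '{"slide":[[0,-0.25,0],[0,-0.5,0],[0,-0.75,0],[0,-1,0],[0,-1,0],[0,-1,0]],"twist":[[0,0,0],[0,0,0],[0,0,0],[0,0,0],[0,0,0],[0,0,0]],"fingers":[0.75,0.75,0.75,0.75,0.75,0.75]}'
python3 - <<'E'
from h import *
w=grab('wrist','w7');d=grab('side','s7');s=telemetry.get_state();print(s['position'],s['contact_force'],s['qd'].round(3))
cv2.imwrite('pics/s7.png',cv2.resize(d['img'][100:360,180:420],None,fx=2,fy=2))
P=pts(w);m=np.zeros(P.shape[:2],bool);m[:260]=1
c=np.array([.530,.2755]);R=np.array([[.9925,-.122],[.122,.9925]])
L=(P[...,:2]-c)@R.T
for lo in np.arange(-.06,.06,.02):
    k=m&(L[...,0]>lo)&(L[...,0]<lo+.02)&(abs(L[...,1])<.07)&(P[...,2]<.21)
    if k.sum()>10: print(round(lo,2),k.sum(),np.percentile(P[k][:,2],[2,50,98]).round(4))
P=pts(d);Q=P[288:340,312:350].reshape(-1,3);Q=Q[(Q[:,2]>.097)&(Q[:,2]<.113)];print('jar',Q.mean(0))
E
```

```text
clock: 10.55
position: [0.5275, 0.2769, 0.3095]
ee_rot: [0.005, 0.061, 0.998, 0.002]
contact_force: [0.9, -0.2, 0.4]
width: 0.0749
clock: 11.15
position: [0.5252, 0.1256, 0.3035]
ee_rot: [-0.0, 0.062, 0.998, 0.0]
contact_force: [0.3, 0.8, 0.2]
width: 0.0748
[0.52525761 0.12689379 0.3033855 ] [ 0.34317365 -0.82639603 -0.00535909] [ 0.015  0.004 -0.003 -0.002 -0.001 -0.003]
-0.06 3827 [0.0669 0.1917 0.1932]
-0.04 3862 [0.1903 0.1918 0.1932]
-0.02 3585 [0.1902 0.1918 0.1931]
0.0 3368 [0.1902 0.1917 0.1931]
0.02 3085 [0.1903 0.1917 0.193 ]
0.04 2826 [0.1901 0.1917 0.1933]
jar [ 0.46025274 -0.37087473  0.10191263]
```

View pics/w7.png

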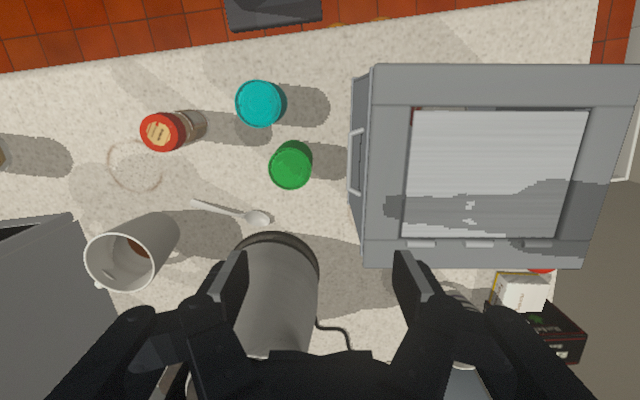

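View pics/s7.png

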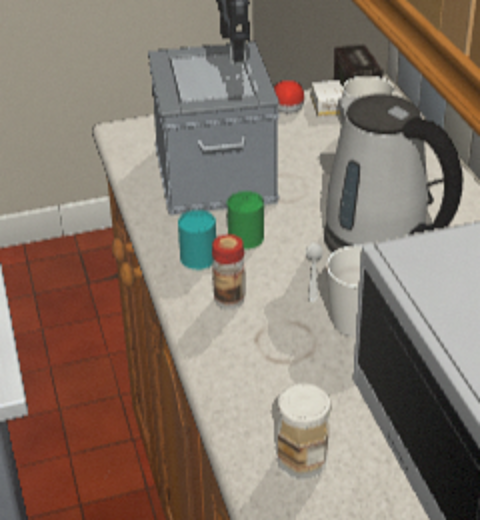

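The flap is level again at z = 0.192 and fills the mouth around (495,175) in the wrist view. The jar with the pale lid, the spice jar and both look-alike cans are standing, and the robot touches nothing.

```bash
python3 -c "
from rig import order; print(order.sign_off())"
```

```text
the job is handed in; nothing more can be done
None
```

The tin is in the recycling bin and the job was handed in at about 11 s of the 45 s allowed. I gripped the white and red labelled tin and pushed the flap down with it. I kept hold until its top was about 9 mm below the rim, then let go and withdrew straight up.

- **Flap:** it is shut and level, at z = 0.192 across the mouth.
- **Jar:** the glass jar with the pale lid is within about 1 mm of where it started. The spice jar and the green and turquoise cans are still standing.
- **Forces:** every reading I took stayed under 8 N, and the robot was touching nothing at the end.
- **Not seen directly:** the tin resting on the bin's bottom, because the flap now hides it. After release it was gone from the gripper and the flap had swung back up.

No check failed or disagreed.

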